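# Gauge the height of a stoneware cup

## Robot

A 6-joint arm with a two-finger parallel gripper is mounted at the origin on the work surface. World frame = base frame: x ahead of the robot, y to its left, z up, the work surface at z = 0. Lengths are in m, angles in rad, forces in N, time in s.
With the tool pointing down it reaches from about 0.375 to 0.9 m from the base axis. Payload 3.1 kg.
Tool frame: the origin (TCP) lies at the very end of the fingers, on their centre line; the grasp point (between the pads) lies 19 mm behind it (manip.pinch_z is the distance from the TCP to the grasp point, in m); z points along the fingers, y is the direction in which the jaws open and shut (so a half turn about z gives the same grasp; the last joint's range is limited). The gripper opens to 85 mm and grips with 20 to 120 N. Pads are 22 mm wide; open, the fingers measure 114 mm over their backs; the gripper's body (76 mm by 85 mm) begins 54 mm behind the grasp point. The pads swing forward as they close: fully open they stand 13 mm farther back than shut.
Start: joints at [-1.403, 0.527, 1.433, -0, 1.181, -0.178], TCP at [0.212, -0.588, 0.231] pointing down, gripper open.
Joint ranges: [-3.08, 3.08], [-0.75, 2.2], [0.22, 2.44], [-1.43, 4.57], [0, 2.65], [-2.85, 2.85]. Speed limits (rad/s): [2.79, 2.79, 3.14, 3.14, 3.14, 3.14].

## Interface

Orientations are given as a unit quaternion [x, y, z, w].
In Python, from station import manip gives the robot as it stands.
- The arm moves only by the tool drive_tool, never from a script. Its argument "increments" is a list of rows, each a list of 7 numbers: the closure in counts, from 0 (fully open) to 255 (shut), then the shift along the tool's x, y, z in cm, then the turn, a rotation vector about the tool's x, y, z in rad. A call has 1 to 20 rows; each row is the pose to reach, as a shift and turn from the pose commanded when the call began, along the tool's axes at that moment; what a row does not reach only later rows make up. A row lasts 1/10 s, in which the tool goes at most 50 mm and 8.59 degrees, less where a joint would pass 70% of its speed; a pose out of reach is approached as far as the arm can. A call with a gripper value outside its range is refused whole. The fingers move at their own pace and stop on an object; "force" is the grip in N (left out, the last holds). Time passes only in rows, so rows that repeat a pose let the fingers close. It gives the time, the measured TCP pose, the force and the opening at its end, in the units of the state.
- manip.sense(): the state, without advancing time (a new reading comes with each control period).
- manip.snapshot(name): name is "side" or "top" or "wrist"; returns the picture (400x640x3 uint8, red, green, blue); there is no depth.
- manip.camera_model(name): a dict with "mtx" (3x3 intrinsics, pixels), "cam_to_world" (4x4, takes a point from camera to world coordinates). Camera axes: x right, y down, z forward; pixel columns grow to the right and rows downward; lengths in m; the calibration is good to about 2 mm. A picture is of the moment at which its call begins: read the wrist's pose just before it. camera_model takes no time and is no camera call; for the wrist camera it gives the pose at the moment of the call.
- manip.sign_off(): hands the job in, once; it reports no verdict.
The state is a dict: "t": time; "q": joint angles; "qd": joint speeds; "tau": joint torques, N m; "tcp_pos": TCP position; "tool_rot": TCP orientation; "force": force on the tool from outside, world axes, zero at the start; "ft_torque": the same for the moment, N m; "finger_gap": opening from 0.0 (shut) to 1.0 (fully open).
Only numpy, scipy, OpenCV 4.12 (cv2) and the standard library are available. Lean on these libraries where they do the work, as an engineer would, in place of code of your own. Each camera call takes 0.05 s, during which the arm holds its last target. There are 200 camera calls.

## Task

Check the height of the short stoneware cup with the green inside: stand it upright on the ring in the middle of the marble slab and let go of it. Then pick up the bridge gauge and lower it gently over the cup, until it stands flat on the slab with its sprung brass foot centred on the cup's rim and reads the cup's height; let go and leave it standing there. Leave the other pottery and the jar where they are.

Things in the scene. Friction and masses are not known exactly. Their poses are not given: they have to be found in the camera images.
- cup: cup to measure: beige stoneware outside, pale green inside, round, no handle. 66 mm high, 60 mm across from 20 to 44 mm up, 46 mm at the foot, 56 mm at the rim, wall 4 mm, about 0.2 kg. Origin: centre of its underside, z up. Starts on the ware board; grip it across the outside about 32 mm up
- tall_cup: bystander: the tall cup, dark blue outside and cream inside, same widths as the short cup but 86 mm high; stands on the ware board about 130 mm from the short cup, either end. Origin: centre of its underside
- ware_board: fixed pale plywood board 260 x 130 x 15 mm that carries the two cups, on the left or right of the slab. Origin: centre of its underside, x along its length
- slab: fixed white marble slab 200 x 200 x 20 mm, with a dark green ring (66 mm inside, 76 mm outside diameter, flush) inlaid in the middle of its top. Origin: centre of its underside
- slab_mark (a point): centre of the inlaid ring, on the top face of the slab (20 mm above the table)
- gauge: bridge gauge, 0.8 kg: legs on dark runners 70 x 16 mm, 118 mm clear between them along its y; aluminium beam 150 mm long, 108 to 128 mm up; on it a black housing 30 (x) x 36 (y) mm, 128 to 188 mm up, scale and red pointer on its x faces. Origin: midway between the legs at ground level, z up. Grip the housing across y, 162 mm up. Starts on the table; the slab lies between it and the ware board
- foot_under (a point): centre of the underside of the gauge's foot, a brass disc 70 mm in diameter and 8 mm thick on a rod, on the gauge's vertical axis between the legs; 40 mm above the gauge's ground level when nothing pushes it up
- gauge_foot (a joint): the gauge's reading: how far (m) the foot is pushed up from its lowest place, 0 to 0.050, against a light spring (1 to 3.5 N). With the gauge standing on the same surface as a thing, reading = height of the thing - 0.040: 0.026 for the short cup
- glaze_jar: bystander: amber glass jar with a wooden cap, 68 mm diameter, 90 mm high, standing beyond the slab. Origin: centre of its underside
- bowl: bystander: beige bowl, green inside, 124 mm across the rim, 45 mm high, standing beyond the slab. Origin: centre of its underside

How it is judged:
By the outcome, as a careful person would: the job done as asked, in the order asked, and still so for the second after the job is handed in, with the robot touching nothing.
It also fails if it takes over 54 s, if anything falls off the work surface, if the arm or the gripper's body presses on something with over 40 N, if the wrist force passes 120 N, or if a joint passes its speed limit or range.

## Working session

There is one attempt and no reset: what is moved stays moved. The work goes in short steps, Python scripts to look and compute and a tool call to move; the robot and the scene stay as the last step left them, time stands still between calls to the robot, and variables do not carry over. Pictures are saved under pics/ and viewed, about 8 in all and at most 12, crops included, and the job is handed in when it is done.

Besides the shell and the picture viewer there is one more tool, called after "Emit:" by a JSON object that holds its "api" and its "payload", one argument or row to a line. drive_tool: Moves the arm, as the interface text tells. Its arguments: {"type":"object","properties":{"increments":{"type":"array","items":{"type":"array","items":{"type":"number"}}},"force":{"type":"number"}},"required":["increments"]}

```bash
mkdir -p pics
cat > h.py <<'E'
import numpy as np, cv2
from station import manip
from scipy.spatial.transform import Rotation as R
def snap(n,f):
    c=manip.camera_model(n); im=manip.snapshot(n); cv2.imwrite('pics/'+f,im[:,:,::-1]); return im,c
def ray(c,u,v,z):
    T=np.array(c['cam_to_world']); d=T[:3,:3]@np.linalg.solve(np.array(c['mtx']),[u,v,1]); o=T[:3,3]
    return o+d*(z-o[2])/d[2]
def proj(c,p):
    T=np.linalg.inv(np.array(c['cam_to_world'])); q=np.array(c['mtx'])@(T[:3,:3]@np.asarray(p)+T[:3,3]); return q[:2]/q[2]
def rel(pos,yaw=None):
    """shift (cm) and turn about z in tool frame to reach pos; yaw = world direction of tool y axis"""
    s=manip.sense(); r=R.from_quat(s['tool_rot']); print('shift cm',np.round(100*r.inv().apply(np.array(pos)-s['tcp_pos']),2))
    y=r.as_matrix()[:,1]; print('tool y yaw',np.arctan2(y[1],y[0]),'tcp',np.round(s['tcp_pos'],4),'t',s['t'])
    if yaw is not None:
        a=-(yaw-np.arctan2(y[1],y[0])); print('turn',(a+np.pi/2)%np.pi-np.pi/2)
E
python3 - <<'E'
from h import *
a,c=snap('top','t0.png'); b,d=snap('side','s0.png')
for k in(c,d): print(np.round(k['mtx'],1).tolist(),np.round(k['cam_to_world'],3).tolist())
s=manip.sense(); print(s, R.from_quat(s['tool_rot']).as_matrix().round(3))
cv2.imwrite('pics/b0.png',np.vstack([a,b])[:,:,::-1])
E
```

```text
[[447.7, 0.0, 322.4], [0.0, 447.7, 203.0], [0.0, 0.0, 1.0]] [[-0.023, -0.997, 0.078, 0.481], [-1.0, 0.022, -0.004, 0.006], [0.002, -0.079, -0.997, 1.257], [0.0, 0.0, 0.0, 1.0]]
[[452.5, 0.0, 323.8], [0.0, 452.5, 204.4], [0.0, 0.0, 1.0]] [[-0.886, -0.335, 0.32, 0.218], [-0.464, 0.661, -0.59, 0.708], [-0.014, -0.672, -0.741, 0.962], [0.0, 0.0, 0.0, 1.0]]
{'t': 0.1, 'q': array([-1.40254179e+00,  5.28368503e-01,  1.43380567e+00, -1.36102255e-05,
        1.18141597e+00, -1.78498050e-01]), 'qd': array([-1.37466848e-03, -9.24870175e-04, -4.37850179e-03,  3.37946667e-05,
        1.44510968e-03,  2.25368958e-05]), 'tau': array([-7.16442573e-04, -4.43303776e+01, -1.78586841e+01, -2.44229150e-04,
        3.88427390e-03, -4.29304208e-06]), 'tcp_pos': array([ 0.21231558, -0.58712564,  0.23042435]), 'tool_rot': array([ 9.85007003e-01,  1.72511468e-01, -1.17773512e-06, -9.98765442e-04]), 'force': array([-0.41667571, -0.19959196,  0.10383255]), 'ft_torque': array([-0.02708657,  0.0127663 , -0.04117144]), 'finger_gap': 1.0010486412145079} [[ 0.94   0.34  -0.   ]
 [ 0.34  -0.94   0.002]
 [ 0.    -0.002 -1.   ]]
```

View pics/t0.png

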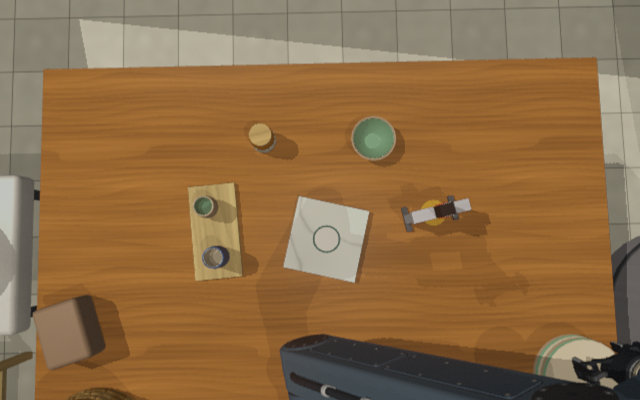

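View pics/s0.png

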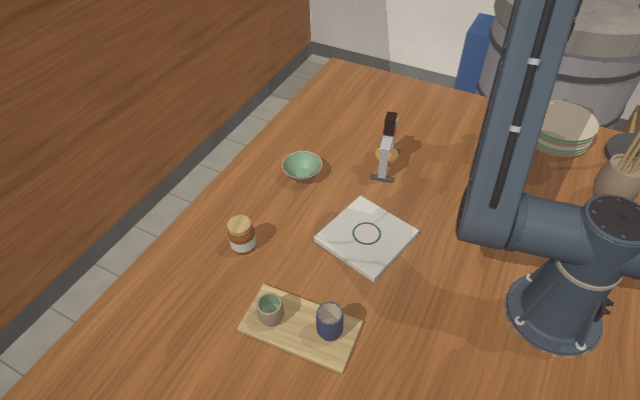

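The top view shows the short cup (green inside) at about (205,206), the tall cup at (215,257), the ring at (326,239), and the gauge with its beam running (412,215)–(470,205). In the side view the gauge is at (387,145), its beam seen end-on.

Run:
```python
from h import *
im=cv2.imread('pics/t0.png'); c=manip.camera_model('top'); hsv=cv2.cvtColor(im,cv2.COLOR_BGR2HSV)
def blob(m,box,hull=True):
    x0,y0,x1,y1=box; k=np.zeros(m.shape,np.uint8); k[y0:y1,x0:x1]=m[y0:y1,x0:x1]
    pts=cv2.findNonZero(k); return cv2.minAreaRect(pts),cv2.minEnclosingCircle(pts),len(pts)
V=hsv[:,:,2];S=hsv[:,:,1];H=hsv[:,:,0]
g=((H>45)&(H<95)&(S>30)).astype(np.uint8)
for n,b,z in(('cup',(188,190,225,222),.078),('ring',(308,220,346,258),.02)):
    m=g if n=='cup' else ((V<140)).astype(np.uint8)
    r=blob(m,b); print(n,r, ray(c,*r[0][0],z).round(4),ray(c,*r[1][0],z).round(4))
hs=((V<70)&(S<140)).astype(np.uint8); r=blob(hs,(434,198,456,220)); print(r,ray(c,*r[0][0],.188))
be=((S<60)&(V>110)).astype(np.uint8); r=blob(be,(405,195,476,225)); bp=cv2.boxPoints(r[0]); print(r,[ray(c,*p,.128).round(3).tolist() for p in bp])
w=((S<50)&(V>150)).astype(np.uint8); r=blob(w,(278,190,376,288)); print([ray(c,*p,.02).round(3).tolist() for p in cv2.boxPoints(r[0])])
cv2.imwrite('pics/crop.png',np.hstack([cv2.resize(im[185:235,395:485],None,fx=5,fy=5,interpolation=2),cv2.resize(im[185:235,185:245],None,fx=5,fy=5,interpolation=2)]))
```

```text
cup (((204.5, 206.0), (14.0, 11.0), 90.0), ((204.5, 206.0), 7.43313455581665), 135) [0.5729 0.3122 0.078 ] [0.5729 0.3122 0.078 ]
ring (((326.0, 238.5), (27.0, 26.0), 90.0), ((326.0, 238.56666564941406), 13.778868675231934), 141) [ 0.4802 -0.0069  0.02  ] [ 0.48   -0.0069  0.02  ]
(((445.26416015625, 212.4245147705078), (16.895347595214844, 19.505197525024414), 74.05460357666016), ((444.98077392578125, 210.9423065185547), 11.368230819702148), 204) [ 0.53606184 -0.29184513  0.188     ]
(((437.39398193359375, 211.91835021972656), (14.292183876037598, 66.21510314941406), 74.47589111328125), ((437.125, 210.96875), 33.113792419433594), 521) [[0.538, -0.203, 0.128], [0.579, -0.366, 0.128], [0.544, -0.374, 0.128], [0.503, -0.211, 0.128]]
[[0.406, 0.113, 0.02], [0.601, 0.066, 0.02], [0.554, -0.129, 0.02], [0.359, -0.08, 0.02]]
```

View pics/crop.png

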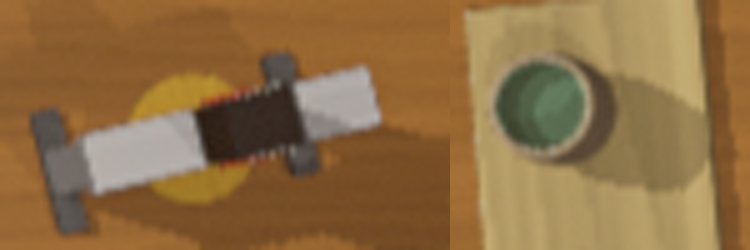

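Run:
```python
from h import *
c=manip.camera_model('top')
a=ray(c,413,217.6,.128);b=ray(c,469.6,204,.128);print('gauge',a,b,(a+b)/2,np.linalg.norm(a-b),np.degrees(np.arctan2(*(b-a)[1::-1])))
h=[ray(c,395+x/5,185+y/5,.188) for x,y in((197,110),(297,85),(303,143),(207,163))]; print('housing c',np.mean(h,0))
print('cup rim',ray(c,185+(543-450)/5,185+108/5,.081))
rel([.5,-.1,.3]);rel([.573,.312,.26])
w=manip.camera_model('wrist');s=manip.sense();r=R.from_quat(s['tool_rot']).inv()
T=np.array(w['cam_to_world']);print((r.as_matrix()@T[:3,:3]).round(3),r.apply(T[:3,3]-s['tcp_pos']).round(3),w['mtx'])
```

```text
gauge [ 0.52790205 -0.2265244   0.128     ] [ 0.55909663 -0.37108815  0.128     ] [ 0.54349934 -0.29880628  0.128     ] 0.14789111104214217 -77.82317860280757
housing c [ 0.54176644 -0.29195174  0.188     ]
cup rim [0.57115433 0.31374119 0.081     ]
shift cm [ 43.61 -36.05  -6.87]
tool y yaw -1.2240382210777303 tcp [ 0.2123 -0.5871  0.2304] t 0.1
shift cm [ 64.48 -72.31  -2.79]
tool y yaw -1.2240382210777303 tcp [ 0.2123 -0.5871  0.2304] t 0.1
[[ 0.001 -0.958 -0.286]
 [ 1.     0.     0.001]
 [-0.001 -0.286  0.958]] [ 0.072  0.    -0.142] [[325.95975297   0.         320.25548923]
 [  0.         325.95975297 205.35020973]
 [  0.           0.           1.        ]]
```

Emit:
{"api": "drive_tool", "payload": {
  "increments": [
    [0, 4.4, -3.6, -3, 0, 0, 0],
    [0, 8.8, -7.2, -3, 0, 0, 0],
    [0, 13, -10.8, -3, 0, 0, 0],
    [0, 17.4, -14.4, -3, 0, 0, 0],
    [0, 21.8, -18, -3, 0, 0, 0],
    [0, 26.2, -21.6, -3, 0, 0, 0],
    [0, 30.5, -25.2, -3, 0, 0, 0],
    [0, 35, -29, -3, 0, 0, 0],
    [0, 38.5, -32.5, -3, 0, 0, 0],
    [0, 41.5, -36.5, -3, 0, 0, 0],
    [0, 44, -41, -2, 0, 0, 0],
    [0, 46.5, -45, -1, 0, 0, 0],
    [0, 49, -49, 0, 0, 0, 0],
    [0, 51.5, -53, 0, 0, 0, 0],
    [0, 54, -57, 0, 0, 0, 0],
    [0, 57, -61, 0, 0, 0, 0],
    [0, 60, -65, 0, 0, 0, 0],
    [0, 62.5, -69, 1, 0, 0, 0],
    [0, 64.3, -72.3, 2, 0, 0, 0],
    [0, 64.3, -72.3, 3, 0, 0, 0]
  ]
}}

```text
t: 2.1
tcp_pos: [0.5723, 0.3142, 0.2017]
tool_rot: [0.985, 0.173, 0.002, -0.001]
force: [0.1, -1.0, -0.3]
finger_gap: 1.002
```

Emit:
{"api": "drive_tool", "payload": {
  "increments": [
    [0, 0, 0, 0, 0, 0, 0],
    [0, 0, 0, 0, 0, 0, 0],
    [0, 0, 0, 0, 0, 0, 0]
  ]
}}

```text
t: 2.4
tcp_pos: [0.5712, 0.3097, 0.2013]
tool_rot: [0.985, 0.172, -0.0, 0.0]
force: [0.3, -0.4, 1.1]
finger_gap: 0.998
```

Run:
```python
from h import *
rel([.572,.313,.028])
im,c=snap('wrist','w1.png'); hsv=cv2.cvtColor(im,cv2.COLOR_RGB2HSV); H,S,V=cv2.split(hsv)
g=((H>45)&(H<95)&(S>30)).astype(np.uint8); k=cv2.findContours(g,0,1)[0]; k=max(k,key=cv2.contourArea); e=cv2.fitEllipse(k); print(e,ray(c,*e[0],.079), proj(c,[.572,.313,.079]))
```

```text
shift cm [ 0.2  -0.29 17.33]
tool y yaw -1.22467170438708 tcp [0.5712 0.3097 0.2013] t 2.4
((313.760009765625, 192.3190155029297), (46.59407424926758, 54.23989486694336), 149.15162658691406) [0.57392094 0.31573201 0.079     ] [316.06465174 195.48180547]
```

View pics/w1.png

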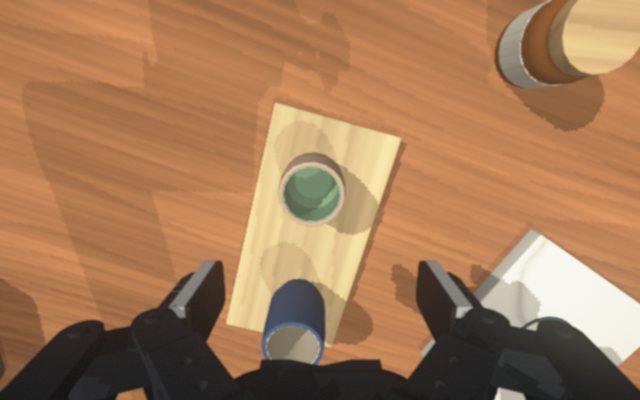

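The wrist view shows the short cup's green mouth centred at (313,193), and the tall cup at (293,330) is well clear of the jaws. I'll descend and grip.

Emit:
{"api": "drive_tool", "payload": {
  "increments": [
    [0, 0.2, -0.4, 2, 0, 0, 0],
    [0, 0.2, -0.4, 5, 0, 0, 0],
    [0, 0.2, -0.4, 8, 0, 0, 0],
    [0, 0.2, -0.4, 11, 0, 0, 0],
    [0, 0.2, -0.4, 13.5, 0, 0, 0],
    [0, 0.2, -0.4, 15.5, 0, 0, 0],
    [0, 0.2, -0.4, 16.7, 0, 0, 0],
    [0, 0.2, -0.4, 17.2, 0, 0, 0],
    [0, 0.2, -0.4, 17.2, 0, 0, 0],
    [20, 0.2, -0.4, 17.2, 0, 0, 0],
    [40, 0.2, -0.4, 17.2, 0, 0, 0],
    [60, 0.2, -0.4, 17.2, 0, 0, 0],
    [80, 0.2, -0.4, 17.2, 0, 0, 0],
    [100, 0.2, -0.4, 17.2, 0, 0, 0],
    [120, 0.2, -0.4, 17.2, 0, 0, 0],
    [120, 0.2, -0.4, 17.2, 0, 0, 0],
    [120, 0.2, -0.4, 17.2, 0, 0, 0]
  ],
  "force": 30
}}

```text
t: 4.15
tcp_pos: [0.5725, 0.316, 0.0308]
tool_rot: [0.985, 0.173, 0.001, -0.0]
force: [-1.9, 1.8, 5.7]
finger_gap: 0.702
```

Run:
```python
from h import *
print(manip.sense()['finger_gap'],manip.sense()['force']); rel([.572,.314,.17]);rel([.5,-.0069,.15])
im,c=snap('wrist','w2.png')
```

```text
0.7019942847231014 [-1.86308636  1.79837668  5.69502982]
shift cm [ -0.08   0.17 -13.92]
tool y yaw -1.223893716194251 tcp [0.5725 0.316  0.0308] t 4.15
shift cm [-17.77  27.9  -11.98]
tool y yaw -1.223893716194251 tcp [0.5725 0.316  0.0308] t 4.15
```

View pics/w2.png

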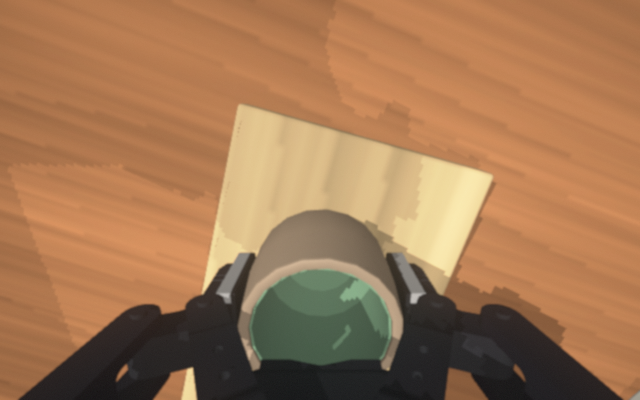

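Grip opening 0.702 matches the 60 mm cup, and the cup sits between the pads with its mouth at about (320,320). Next: lift, carry over the ring, and look.

Emit:
{"api": "drive_tool", "payload": {
  "increments": [
    [120, 0, 0, -1, 0, 0, 0],
    [120, 0, 0, -3, 0, 0, 0],
    [120, 0, 0, -6, 0, 0, 0],
    [120, -1, 1.5, -9, 0, 0, 0],
    [120, -3.5, 4.5, -11, 0, 0, 0],
    [120, -6.5, 8.5, -11, 0, 0, 0],
    [120, -9.5, 13, -11, 0, 0, 0],
    [120, -12.5, 17, -11, 0, 0, 0],
    [120, -15, 21, -11, 0, 0, 0],
    [120, -17.5, 24, -11, 0, 0, 0],
    [120, -19, 26, -10, 0, 0, 0],
    [120, -19.7, 27.2, -8, 0, 0, 0],
    [120, -19.7, 27.2, -6.5, 0, 0, 0],
    [120, -19.7, 27.2, -5, 0, 0, 0],
    [120, -19.7, 27.2, -5, 0, 0, 0],
    [120, -19.7, 27.2, -5, 0, 0, 0]
  ]
}}

```text
t: 5.8
tcp_pos: [0.479, -0.0076, 0.0794]
tool_rot: [0.985, 0.173, -0.0, -0.0]
force: [-0.1, 0.2, -2.0]
finger_gap: 0.699
```

Run:
```python
from h import *
rel([.48,-.007,.036])
im,c=snap('wrist','w3.png');t,ct=snap('top','t3.png')
print('ring px',proj(c,[.48,-.007,.02]),'rim px',proj(c,manip.sense()['tcp_pos']+[0,0,.05]))
cv2.imwrite('pics/c3.png',np.hstack([im[:,120:520],cv2.resize(t[190:290,276:376],(400,400),interpolation=2)])[:,:,::-1])
```

```text
shift cm [ 0.12 -0.02  4.34]
tool y yaw -1.223772742301601 tcp [ 0.479  -0.0076  0.0794] t 5.8
ring px [319.05612232 221.29690749] rim px [319.44125397 333.69836704]
```

View pics/c3.png

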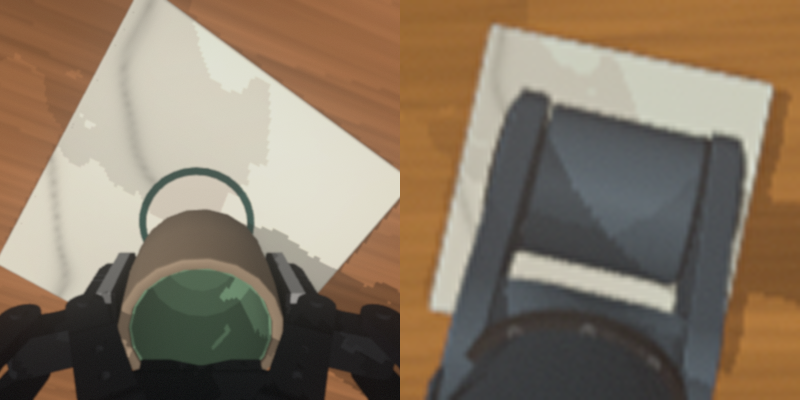

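Run:
```python
from h import *
c=manip.camera_model('wrist'); s=manip.sense(); r=R.from_quat(s['tool_rot']).as_matrix(); tx,ty=r[:,0],r[:,1]; p=s['tcp_pos']
q=np.array([.48,-.007,.02])
print('ring top pred',proj(c,q+.038*tx),proj(c,q+.038*ty),proj(c,q-.038*ty),'obs 168, 374, 259')
b=p.copy(); b[2]-=.0158
for h,rad in((.066,.028),(.066,.024),(.044,.03),(.02,.03),(0,.023)): print(h,proj(c,b+[0,0,h]+rad*tx),proj(c,b+[0,0,h]+rad*ty))
im=cv2.imread('pics/w3.png'); print('column 320 rows'); print([(i,im[i,320].tolist()) for i in range(160,290,1) if np.abs(im[i,320].astype(int)-im[i-1,320]).max()>15])
for row in(210,218): print(row,[(i,im[row,i].tolist()) for i in range(240,400) if np.abs(im[row,i].astype(int)-im[row,i-1]).max()>20])
```

```text
ring top pred [318.62875373 164.51579479] [376.54122176 222.08134399] [260.76352725 222.03338607] obs 168, 374, 259
0.066 [318.99678556 257.54069102] [403.1472897  334.31155573]
0.066 [319.0006458  269.24982217] [391.13263802 334.31161079]
0.044 [319.10165401 226.61445669] [394.58270582 297.54109048]
0.02 [319.18250473 207.71632454] [383.27972246 269.0185991 ]
0 [319.23375781 209.39142559] [362.8905494  251.08196312]
column 320 rows
[(167, [146, 158, 157]), (168, [105, 115, 105]), (169, [83, 91, 75]), (174, [97, 106, 95]), (175, [134, 146, 145]), (176, [171, 185, 192]), (177, [184, 200, 209]), (209, [142, 156, 166]), (210, [102, 115, 125]), (211, [79, 91, 103]), (259, [105, 126, 145]), (269, [98, 123, 114]), (270, [89, 111, 93])]
210 [(259, [179, 194, 196]), (260, [139, 152, 146]), (261, [100, 109, 94]), (262, [84, 93, 72]), (267, [121, 133, 124]), (268, [160, 175, 174]), (269, [183, 199, 206]), (364, [179, 194, 196]), (365, [136, 147, 140]), (366, [98, 107, 89]), (372, [128, 139, 130]), (373, [172, 186, 184]), (374, [200, 216, 220])]
218 [(258, [173, 188, 189]), (259, [132, 143, 136]), (260, [96, 106, 87]), (265, [100, 110, 99]), (266, [146, 159, 159]), (267, [188, 205, 211]), (286, [129, 143, 153]), (287, [106, 120, 131]), (353, [122, 135, 141]), (354, [154, 168, 174]), (355, [179, 196, 201]), (366, [165, 179, 176]), (367, [117, 128, 118]), (368, [87, 95, 75]), (373, [121, 132, 120]), (374, [165, 180, 176]), (375, [197, 214, 216])]
```

The wrist view shows the ring centred at (316.7,≈224) and the cup's mouth centred at 320. The cup is within about 1.5 mm of the ring, so I'll lower it with a slight correction.

Emit:
{"api": "drive_tool", "payload": {
  "increments": [
    [120, 0, -0.1, 1, 0, 0, 0],
    [120, 0, -0.1, 2, 0, 0, 0],
    [120, 0, -0.1, 3, 0, 0, 0],
    [120, 0, -0.1, 3.6, 0, 0, 0],
    [120, 0, -0.1, 4, 0, 0, 0],
    [120, 0, -0.1, 4.2, 0, 0, 0],
    [120, 0, -0.1, 4.2, 0, 0, 0],
    [120, 0, -0.1, 4.2, 0, 0, 0]
  ]
}}

```text
t: 6.7
tcp_pos: [0.479, -0.0067, 0.0374]
tool_rot: [0.985, 0.173, 0.0, 0.0]
force: [0.0, -1.1, -2.8]
finger_gap: 0.703
```

Emit:
{"api": "drive_tool", "payload": {
  "increments": [
    [120, 0, 0, 0.1, 0, 0, 0],
    [120, 0, 0, 0.15, 0, 0, 0],
    [120, 0, 0, 0.15, 0, 0, 0]
  ]
}}

```text
t: 7.0
tcp_pos: [0.4789, -0.0067, 0.0359]
tool_rot: [0.985, 0.172, 0.0, 0.0]
force: [0.4, -0.1, -2.6]
finger_gap: 0.698
```

Emit:
{"api": "drive_tool", "payload": {
  "increments": [
    [120, 0, 0, 0.05, 0, 0, 0],
    [120, 0, 0, 0.1, 0, 0, 0],
    [120, 0, 0, 0.1, 0, 0, 0]
  ]
}}

```text
t: 7.3
tcp_pos: [0.4788, -0.0067, 0.0357]
tool_rot: [0.985, 0.173, 0.0, 0.0]
force: [-2.6, -0.1, 6.6]
finger_gap: 0.697
```

Contact. I'll open, rise, and look.

Emit:
{"api": "drive_tool", "payload": {
  "increments": [
    [110, 0, 0, 0.05, 0, 0, 0],
    [95, 0, 0, 0, 0, 0, 0],
    [80, 0, 0, 0, 0, 0, 0],
    [50, 0, 0, 0, 0, 0, 0],
    [0, 0, 0, 0, 0, 0, 0],
    [0, 0, 0, 0, 0, 0, 0],
    [0, 0, 0, 0, 0, 0, 0],
    [0, 0, 0, -1, 0, 0, 0],
    [0, 0, 0, -3, 0, 0, 0],
    [0, 0, 0, -6, 0, 0, 0],
    [0, 0, 0, -10, 0, 0, 0],
    [0, 0, 0, -14, 0, 0, 0],
    [0, 0, 0, -17, 0, 0, 0],
    [0, 0, 0, -19, 0, 0, 0],
    [0, 0, 0, -20, 0, 0, 0],
    [0, 0, 0, -20, 0, 0, 0],
    [0, 0, 0, -20, 0, 0, 0]
  ]
}}

```text
t: 9.0
tcp_pos: [0.4781, -0.0065, 0.2342]
tool_rot: [0.985, 0.173, -0.001, -0.0]
force: [-0.9, -0.0, -0.2]
finger_gap: 1.004
```

Run:
```python
from h import *
rel([.543,-.297,.28],np.radians(-77.8))
im,c=snap('wrist','w4.png'); hsv=cv2.cvtColor(im,cv2.COLOR_RGB2HSV); H,S,V=cv2.split(hsv)
g=((H>45)&(H<95)&(S>30)).astype(np.uint8); g[260:]=0; ks=[k for k in cv2.findContours(g,0,1)[0] if cv2.contourArea(k)>300]
for k in ks: e=cv2.fitEllipse(k); print(e,ray(c,*e[0],.085).round(4),ray(c,*e[0],.02).round(4))
print(proj(c,[.48,-.007,.02]))
cv2.imwrite('pics/c4.png',cv2.resize(im[100:300,200:440],None,fx=3,fy=3,interpolation=2)[:,:,::-1])
```

```text
shift cm [-3.77 29.53 -4.6 ]
tool y yaw -1.2240390929700675 tcp [ 0.4781 -0.0065  0.2342] t 9.0
turn 0.13382706508152076
((320.9571838378906, 189.00267028808594), (48.199398040771484, 48.8878059387207), 90.69021606445312) [ 0.4792 -0.0073  0.085 ] [ 0.4642 -0.0129  0.02  ]
((564.1279907226562, 4.961109638214111), (12.489997863769531, 71.91944885253906), 89.38829040527344) [ 0.6844 -0.1364  0.085 ] [ 0.7152 -0.1709  0.02  ]
[320.78906185 174.19768815]
```

View pics/c4.png

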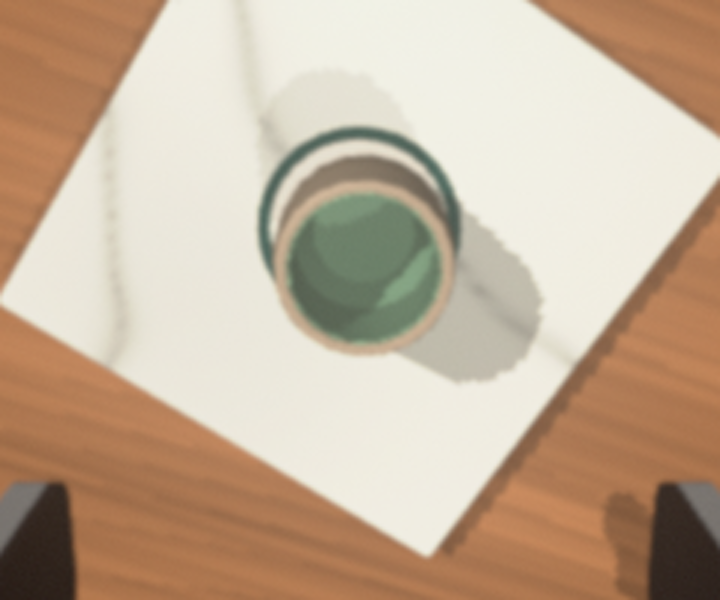

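The cup stands upright inside the ring: its mouth is at crop pixel (364,266), surrounded evenly by the ring. Now to the gauge.

Emit:
{"api": "drive_tool", "payload": {
  "increments": [
    [0, -0.4, 2, -2, 0, 0, 0],
    [0, -0.8, 5, -4, 0, 0, 0.03],
    [0, -1.2, 9, -5, 0, 0, 0.06],
    [0, -1.7, 13, -5, 0, 0, 0.09],
    [0, -2.2, 17, -5, 0, 0, 0.13],
    [0, -2.7, 21, -5, 0, 0, 0.13],
    [0, -3.2, 24.5, -5, 0, 0, 0.13],
    [0, -3.6, 27.5, -5, 0, 0, 0.13],
    [0, -3.8, 29.5, -5, 0, 0, 0.13],
    [0, -3.8, 29.5, -5, 0, 0, 0.13],
    [0, -3.8, 29.5, -5, 0, 0, 0.13]
  ]
}}

```text
t: 10.15
tcp_pos: [0.5425, -0.2963, 0.2828]
tool_rot: [0.994, 0.108, -0.001, -0.002]
force: [-0.5, -0.1, -0.9]
finger_gap: 0.999
```

Run:
```python
from h import *
rel([.543,-.297,.143])
im,c=snap('wrist','w5.png')
for y in(-.018,.018):
  for x in(-.015,.015):
    a=np.radians(-77.8); print(proj(c,[.543+y*np.cos(a)-x*np.sin(a),-.297+y*np.sin(a)+x*np.cos(a),.188]))
```

```text
shift cm [ 0.07  0.13 13.98]
tool y yaw -1.3547648467341162 tcp [ 0.5425 -0.2963  0.2828] t 10.15
[297.48145857 225.12770274]
[296.82935592 187.30117213]
[344.11363815 225.34137141]
[345.12172298 187.51523921]
```

View pics/w5.png

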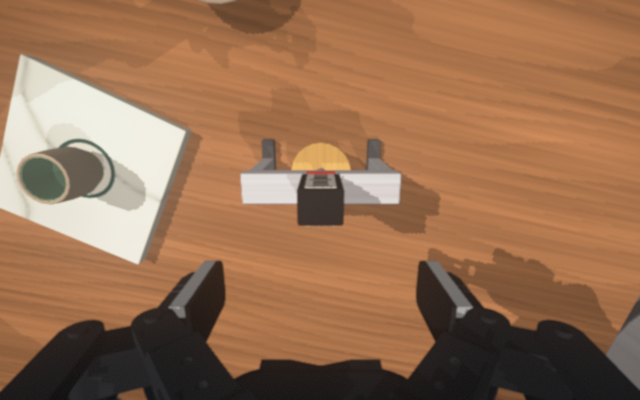

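The wrist view shows the housing top at columns 297–344, rows 187–225, within about 1 px of prediction, and the beam lies level in the picture. I'll descend and grip.

Emit:
{"api": "drive_tool", "payload": {
  "increments": [
    [0, 0, 0.1, 2, 0, 0, 0],
    [0, 0, 0.1, 5, 0, 0, 0],
    [0, 0, 0.1, 8, 0, 0, 0],
    [0, 0, 0.1, 10.5, 0, 0, 0],
    [0, 0, 0.1, 12.5, 0, 0, 0],
    [0, 0, 0.1, 13.5, 0, 0, 0],
    [0, 0, 0.1, 14, 0, 0, 0],
    [30, 0, 0.1, 14, 0, 0, 0],
    [60, 0, 0.1, 14, 0, 0, 0],
    [90, 0, 0.1, 14, 0, 0, 0],
    [115, 0, 0.1, 14, 0, 0, 0],
    [135, 0, 0.1, 14, 0, 0, 0],
    [155, 0, 0.1, 14, 0, 0, 0],
    [180, 0, 0.1, 14, 0, 0, 0],
    [200, 0, 0.1, 14, 0, 0, 0],
    [200, 0, 0.1, 14, 0, 0, 0],
    [200, 0, 0.1, 14, 0, 0, 0]
  ],
  "force": 80
}}

```text
t: 11.9
tcp_pos: [0.5432, -0.2968, 0.1454]
tool_rot: [0.994, 0.108, -0.0, -0.001]
force: [-2.7, 5.7, 6.2]
finger_gap: 0.418
```

Run:
```python
from h import *
print(manip.sense()['force'],manip.sense()['ft_torque']); rel([.479,-.007,.27],np.radians(76.5))
im,c=snap('wrist','w6.png')
```

```text
[-2.66177209  5.69331984  6.24968313] [ 0.59554639  0.24883609 -0.03104412]
shift cm [ -0.05 -29.7  -12.4 ]
tool y yaw -1.3542345782113474 tcp [ 0.5432 -0.2968  0.1454] t 11.9
turn 0.4521811976027834
```

View pics/w6.png

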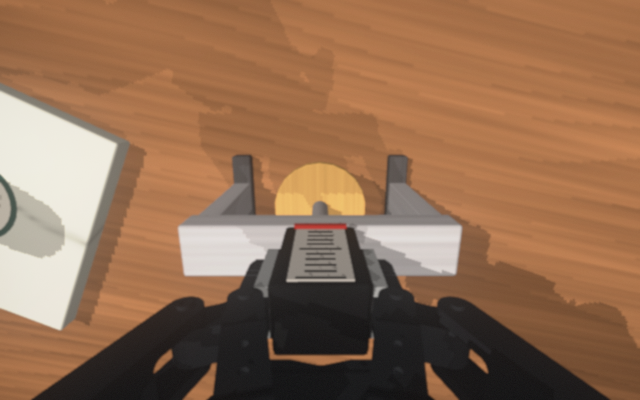

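Opening 0.418 matches the 36 mm housing, which sits squarely between the pads at (320,290) with the pointer at zero. Lift, carry and turn to square up with the slab.

Emit:
{"api": "drive_tool", "payload": {
  "increments": [
    [200, 0, 0, -0.4, 0, 0, 0],
    [200, 0, 0, -1.2, 0, 0, 0],
    [200, 0, 0, -2.5, 0, 0, 0],
    [200, 0, 0, -4.5, 0, 0, 0],
    [200, 0, 0, -7, 0, 0, 0],
    [200, 0, 0, -9.5, 0, 0, 0],
    [200, 0, -0.8, -11.3, 0, 0, 0.03],
    [200, 0, -2.4, -12, 0, 0, 0.08],
    [200, 0, -4.8, -12, 0, 0, 0.14],
    [200, 0, -7.8, -12, 0, 0, 0.2],
    [200, 0, -11, -12, 0, 0, 0.26],
    [200, 0, -14.2, -12, 0, 0, 0.32],
    [200, 0, -17.4, -12, 0, 0, 0.37],
    [200, 0, -20.6, -12, 0, 0, 0.41],
    [200, 0, -23.6, -12, 0, 0, 0.44],
    [200, 0, -26.2, -12, 0, 0, 0.45],
    [200, 0, -28.2, -12, 0, 0, 0.45],
    [200, 0, -29.4, -12, 0, 0, 0.45],
    [200, 0, -29.7, -12, 0, 0, 0.45],
    [200, 0, -29.7, -12, 0, 0, 0.45]
  ]
}}

```text
t: 13.95
tcp_pos: [0.48, -0.0083, 0.2652]
tool_rot: [0.993, -0.116, 0.001, 0.0]
force: [-0.0, 0.8, -7.9]
finger_gap: 0.417
```

Emit:
{"api": "drive_tool", "payload": {
  "increments": [
    [200, 0, 0, 0, 0, 0, 0],
    [200, 0, 0, 0, 0, 0, 0],
    [200, 0, 0, 0, 0, 0, 0]
  ]
}}

```text
t: 14.25
tcp_pos: [0.4799, -0.0087, 0.2647]
tool_rot: [0.993, -0.117, 0.0, 0.0]
force: [-1.4, 0.1, -7.4]
finger_gap: 0.411
```

Run:
```python
from h import *
s=manip.sense();print(s['force'],s['ft_torque'],R.from_quat(s['tool_rot']).as_matrix().round(4)); rel([.479,-.007,.20],np.radians(76.5))
im,c=snap('wrist','w7.png');i2,c2=snap('side','s7.png')
print('wrist',proj(c,[.479,-.007,.086]),'side rim',proj(c2,[.479,-.007,.086]))
cv2.imwrite('pics/c7.png',np.hstack([im[:,120:520],cv2.resize(i2[130:290,290:450],(400,400),interpolation=2)])[:,:,::-1])
```

```text
[-1.38382386  0.14393283 -7.35288353] [ 0.04664367 -0.00484297 -0.03902885] [[ 9.727e-01 -2.321e-01  0.000e+00]
 [-2.321e-01 -9.727e-01 -2.000e-04]
 [ 1.000e-04  2.000e-04 -1.000e+00]]
shift cm [-0.13 -0.14  6.47]
tool y yaw -1.8050809617673216 tcp [ 0.4799 -0.0087  0.2647] t 14.25
turn 0.0013348140468094627
wrist [317.82283449 184.65475311] side rim [367.62357472 215.63785685]
```

View pics/c7.png

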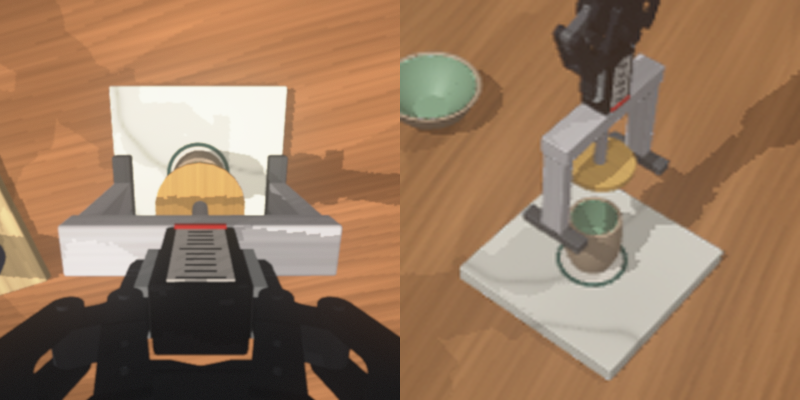

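The gauge hangs level and square to the slab, with the foot disc at (320,≈200) above the cup. I'll check the fore-aft offset by projection.

Run:
```python
from h import *
c=manip.camera_model('wrist'); s=manip.sense(); r=R.from_quat(s['tool_rot']).as_matrix(); tx,ty=r[:,0],r[:,1]; p=s['tcp_pos'].copy(); p[2]-=.1454
z=np.array([0,0,1])
print('disc front top',proj(c,p+.048*z+.035*tx),'bottom',proj(c,p+.04*z+.035*tx),'housing',proj(c,p+.188*z+.015*tx),proj(c,p+.188*z-.015*tx))
q=np.array([.479,-.007,.02]);print('ring front',proj(c,q+.038*tx),proj(c,q+.033*tx), 'ring sides row170?',proj(c,q+.038*ty),proj(c,q-.038*ty),'cup body front',proj(c,q+.03*tx+.044*z),proj(c,q+.03*tx+.02*z))
im=cv2.imread('pics/w7.png').astype(int); print([(i,im[i,318].tolist()) for i in range(135,365) if np.abs(im[i,318]-im[i-1,318]).max()>14])
```

```text
disc front top [319.11204483 161.32698784] bottom [319.13035078 159.68296998] housing [318.41124814 283.46114193] [318.47576803 355.91345108]
ring front [318.30129397 139.97685912] [318.30508564 144.30943578] ring sides row170? [349.96476472 172.12875469] [286.6835465  172.09569278] cup body front [318.13457972 151.6800193 ] [318.23378209 148.93160669]
[(142, [170, 186, 181]), (143, [122, 135, 121]), (144, [101, 115, 97]), (145, [116, 130, 119]), (146, [165, 181, 181]), (147, [211, 227, 233]), (149, [206, 224, 232]), (150, [162, 180, 193]), (151, [114, 131, 144]), (152, [96, 114, 127]), (157, [113, 134, 153]), (158, [133, 158, 181]), (159, [145, 173, 197]), (161, [124, 154, 178]), (162, [104, 147, 181]), (163, [104, 165, 214]), (164, [113, 186, 232]), (196, [94, 153, 200]), (197, [85, 139, 180]), (201, [97, 117, 138]), (202, [99, 109, 119]), (223, [78, 84, 122]), (224, [58, 65, 138]), (225, [55, 62, 170]), (226, [59, 66, 195]), (229, [98, 106, 159]), (230, [99, 106, 124]), (231, [80, 85, 94]), (233, [103, 109, 117]), (235, [81, 88, 95]), (237, [111, 117, 125]), (239, [82, 87, 93]), (241, [104, 111, 118]), (243, [83, 89, 94]), (245, [108, 115, 122]), (247, [103, 109, 116]), (248, [78, 83, 89]), (250, [111, 117, 125]), (252, [101, 108, 115]), (253, [75, 81, 86]), (255, [104, 110, 117]), (258, [77, 80, 86]), (260, [108, 114, 122]), (263, [100, 106, 112]), (264, [71, 75, 80]), (266, [103, 109, 115]), (269, [98, 103, 109]), (270, [71, 75, 80]), (272, [97, 102, 108]), (273, [114, 120, 127]), (276, [87, 91, 98]), (277, [63, 67, 70]), (278, [82, 87, 92]), (279, [118, 125, 133]), (281, [95, 101, 106]), (282, [55, 57, 61]), (283, [35, 36, 38]), (353, [30, 32, 41]), (354, [40, 56, 82]), (355, [64, 96, 139]), (356, [80, 122, 180]), (364, [75, 115, 170])]
```

All agree within about 1 mm. I'll lower with a shift of (-0.15,-0.15) cm.

Emit:
{"api": "drive_tool", "payload": {
  "increments": [
    [200, -0.15, -0.15, 0.5, 0, 0, 0],
    [200, -0.15, -0.15, 1.5, 0, 0, 0],
    [200, -0.15, -0.15, 3, 0, 0, 0],
    [200, -0.15, -0.15, 4.5, 0, 0, 0],
    [200, -0.15, -0.15, 5.7, 0, 0, 0],
    [200, -0.15, -0.15, 6.5, 0, 0, 0],
    [200, -0.15, -0.15, 7, 0, 0, 0],
    [200, -0.15, -0.15, 7.4, 0, 0, 0],
    [200, -0.15, -0.15, 7.8, 0, 0, 0],
    [200, -0.15, -0.15, 8.2, 0, 0, 0],
    [200, -0.15, -0.15, 8.6, 0, 0, 0],
    [200, -0.15, -0.15, 9, 0, 0, 0],
    [200, -0.15, -0.15, 9.3, 0, 0, 0],
    [200, -0.15, -0.15, 9.5, 0, 0, 0],
    [200, -0.15, -0.15, 9.5, 0, 0, 0],
    [200, -0.15, -0.15, 9.5, 0, 0, 0]
  ]
}}

```text
t: 15.95
tcp_pos: [0.4787, -0.0061, 0.1699]
tool_rot: [0.993, -0.116, 0.0, -0.0]
force: [-1.4, 0.7, -4.8]
finger_gap: 0.412
```

Run:
```python
from h import *
s=manip.sense();print(s['force'],s['ft_torque']);rel([.479,-.007,.1654])
im,c=snap('wrist','w8.png');i2,c2=snap('side','s8.png')
cv2.imwrite('pics/c8.png',np.hstack([im[:,120:520],cv2.resize(i2[140:300,290:450],(400,400),interpolation=2)])[:,:,::-1])
```

```text
[-1.37866756  0.71341471 -4.76409241] [ 0.03372033  0.15206154 -0.04910607]
shift cm [0.05 0.08 0.45]
tool y yaw -1.80402813594722 tcp [ 0.4787 -0.0061  0.1699] t 15.95
```

View pics/c8.png

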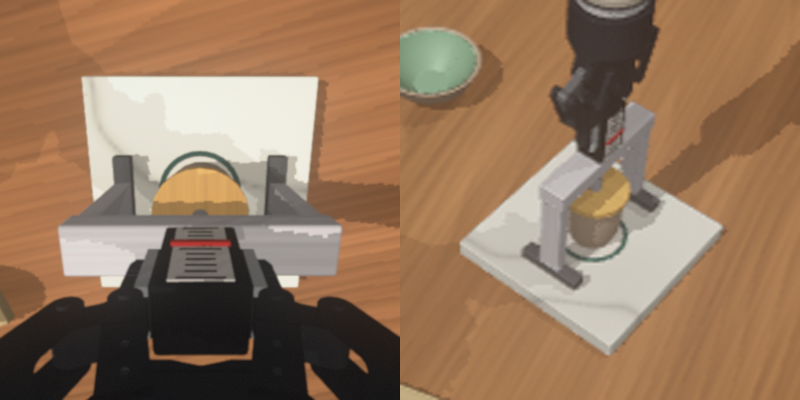

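The foot rests on the rim with the pointer moving up, and the disc at (320,≈205) covers the cup. About 4.5 mm remain.

Emit:
{"api": "drive_tool", "payload": {
  "increments": [
    [200, 0, 0, 0.1, 0, 0, 0],
    [200, 0, 0, 0.2, 0, 0, 0],
    [200, 0, 0, 0.3, 0, 0, 0],
    [200, 0, 0, 0.4, 0, 0, 0],
    [200, 0, 0, 0.4, 0, 0, 0],
    [200, 0, 0, 0.4, 0, 0, 0]
  ]
}}

```text
t: 16.65
tcp_pos: [0.4786, -0.0061, 0.1658]
tool_rot: [0.993, -0.116, 0.0, -0.0]
force: [-0.2, 0.2, -3.6]
finger_gap: 0.41
```

Emit:
{"api": "drive_tool", "payload": {
  "increments": [
    [200, 0, 0, 0.05, 0, 0, 0],
    [200, 0, 0, 0.1, 0, 0, 0],
    [200, 0, 0, 0.1, 0, 0, 0]
  ]
}}

```text
t: 16.95
tcp_pos: [0.4787, -0.006, 0.1652]
tool_rot: [0.993, -0.116, 0.0, -0.0]
force: [-1.0, 2.6, 1.1]
finger_gap: 0.411
```

Emit:
{"api": "drive_tool", "payload": {
  "increments": [
    [200, 0, 0, 0.05, 0, 0, 0],
    [200, 0, 0, 0.05, 0, 0, 0]
  ]
}}

```text
t: 17.15
tcp_pos: [0.4788, -0.006, 0.1652]
tool_rot: [0.993, -0.116, 0.0, -0.0]
force: [-2.2, 1.8, 4.8]
finger_gap: 0.41
```

Emit:
{"api": "drive_tool", "payload": {
  "increments": [
    [150, 0, 0, 0, 0, 0, 0],
    [140, 0, 0, 0, 0, 0, 0],
    [130, 0, 0, 0, 0, 0, 0],
    [110, 0, 0, 0, 0, 0, 0],
    [80, 0, 0, 0, 0, 0, 0],
    [40, 0, 0, 0, 0, 0, 0],
    [0, 0, 0, 0, 0, 0, 0],
    [0, 0, 0, 0, 0, 0, 0],
    [0, 0, 0, 0, 0, 0, 0],
    [0, 0, 0, -1, 0, 0, 0],
    [0, 0, 0, -3, 0, 0, 0],
    [0, 0, 0, -6, 0, 0, 0],
    [0, 0, 0, -9, 0, 0, 0],
    [0, 0, 0, -11, 0, 0, 0],
    [0, 0, 0, -12, 0, 0, 0],
    [0, 0, 0, -12, 0, 0, 0],
    [0, 0, 0, -12, 0, 0, 0]
  ]
}}

```text
t: 18.85
tcp_pos: [0.4779, -0.006, 0.2838]
tool_rot: [0.993, -0.116, -0.001, -0.0]
force: [-0.4, 0.3, 0.7]
finger_gap: 0.999
```

Run:
```python
from h import *
s=manip.sense();print(s['t'],s['force'])
im,c=snap('wrist','w9.png');i2,c2=snap('side','s9.png')
for n,p in(('foot top ctr',[.479,-.007,.094]),('ring',[.479,-.007,.02])): print(n,proj(c,p),proj(c2,p))
cv2.imwrite('pics/c9.png',np.hstack([im[:,120:520],cv2.resize(i2[140:300,290:450],(400,400),interpolation=2)])[:,:,::-1])
```

```text
18.85 [-0.42474124  0.31793568  0.74403783]
foot top ctr [320.02541841 179.61537098] [367.80630635 213.58009296]
ring [319.97604272 167.17035934] [366.18469251 231.84129016]
```

View pics/c9.png

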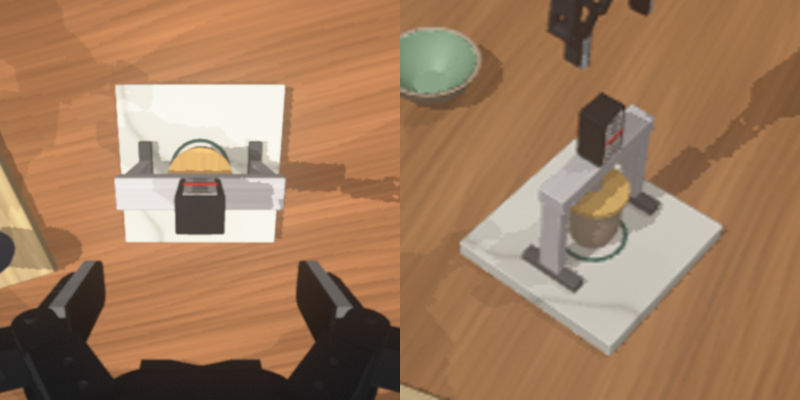

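The gauge stands flat and square on the slab, its disc (≈(320,165)) covers the cup, the pointer is mid-scale, and the gripper is clear. Handing in.

```bash
python3 -c "from station import manip; print(manip.sign_off())"
```

```text
the job is handed in; nothing more can be done
None
```

I stood the short green cup upright on the slab's ring and let go. I then lowered the bridge gauge over it until it stood flat on the slab, released it and backed the gripper clear. The job took about 19 s of the 54 s allowed.

- **Cup position:** a wrist picture taken after letting go put the cup about 1–2 mm from the ring's centre.
- **Gauge seating:** the last wrist and side pictures show the gauge level and square to the slab. The brass foot covers the cup's rim. I estimate its centring at 1–2 mm from the pre-lowering check and the tool's final position, and did not measure it again after release.
- **Contact forces:** the push on the tool at touchdown was about 7 N for the cup and 5 N for the gauge.
- **Reading not confirmed:** the pointer sits about mid-scale, as 26 mm of travel would give. I judged this by eye and did not read it to the millimetre.
- **Other pottery:** nothing came near the tall cup, bowl or jar, but I did not measure their positions again at the end.

None of the checks disagreed by more than about 2 mm.

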